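# Point out the two vials and confirm

### The job

For the double check before an infusion is made up, point out the two vials to be used: bring the fingertips close above the centre of the red cap (two or three centimetres over it, without touching) and stay there for two seconds, then do the same above the dark green cap. Then press the orange button fully down to confirm and let it come back up. Travel well above the vials, never come down over the blue or the white cap, and touch, lift or shift nothing except the button.

Things in the scene. Friction and masses are not known exactly. Their poses are not given: they have to be found in the camera images.
- rack: fixed blue vial rack, 64 mm deep (x) by 290 mm long (y) by 22 mm high, four round wells in one row along its y axis, 70 mm apart; each well floor is 8 mm above the worktop; origin at the centre of its underside
- vial_a: stoppered vial, whitish glass, blue cap, 29 mm across and 55 mm tall, standing loose in one well of the rack (which well varies); origin at the centre of its underside, z up
- blue_cap (a point): centre of the top of the blue cap, 55 mm above that vial's underside (about 63 mm above the worktop), z up
- vial_b: stoppered vial, amber glass, red cap, 29 mm across and 55 mm tall, standing loose in one well of the rack (which well varies); origin at the centre of its underside, z up
- red_cap (a point): centre of the top of the red cap, 55 mm above that vial's underside (about 63 mm above the worktop), z up
- vial_c: stoppered vial, whitish glass, white cap, 29 mm across and 55 mm tall, standing loose in one well of the rack (which well varies); origin at the centre of its underside, z up
- white_cap (a point): centre of the top of the white cap, 55 mm above that vial's underside (about 63 mm above the worktop), z up
- vial_d: stoppered vial, amber glass, dark green cap, 29 mm across and 55 mm tall, standing loose in one well of the rack (which well varies); origin at the centre of its underside, z up
- green_cap (a point): centre of the top of the green cap, 55 mm above that vial's underside (about 63 mm above the worktop), z up
- confirm (a joint): spring push button, orange, round, 40 mm across, with a grey collar (56 mm across) on top of a fixed white console, 100 x 80 x 38 mm high; pressed straight down. 0 = released, 0.006 m = fully down, which takes about 5 N; springs back by itself
- confirm_top (a point): centre of the top face of the orange button, about 60 mm above the worktop when released; moves with the button
- carton: white printed medicine carton, 43 x 99 x 60 mm high, loose, behind the rack; bystander; origin at the centre of its underside
- stamp: brown hand date stamp with black foot, 25 x 36 x 70 mm high, loose, beyond the console and to the right of the rack; bystander; origin at the centre of its underside
- tape: roll of brown tape lying flat, 96 mm across and 24 mm high, loose, behind the rack; bystander; origin at the centre of its underside

How it is judged:
By the outcome, as a careful person would: the job done as asked, in the order asked, and still so for the second after the job is handed in, with the robot touching nothing.
It also fails if it takes over 51 s, if anything falls off the work surface, if the arm or the gripper's body presses on something with over 40 N, if the wrist force passes 120 N, or if a joint passes its speed limit or range.

### The arm

A 6-joint arm with a two-finger parallel gripper is mounted at the origin on a cart in front of the work surface, level with it; the furniture and walls round the work are solid. World frame = base frame: x ahead of the robot, y to its left, z up, the work surface at z = 0. Lengths are in m, angles in degrees, forces in N, time in s.
With the tool pointing down it reaches from about 0.375 to 0.9 m from the base axis. Payload 3.1 kg.
Tool frame: the origin (TCP) lies on the centre line of the jaws, within the pads' length; the fingertips stand 25 mm ahead of it and the grasp point (between the pads) lies 6 mm ahead of it; z points along the fingers, x is the direction in which the jaws open and shut, and the axes are right-handed (so a half turn about z gives the same grasp; the last joint's range is limited). The gripper opens to 87 mm and grips with 3 to 60 N. Pads are 19 mm wide; open, the fingers measure 117 mm over their backs; the gripper's body (75 mm by 190 mm) begins 51 mm behind the grasp point.
Start: joints at [53.6, 30.224, 82.088, -0, 67.689, -10.227], TCP at [0.276, 0.561, 0.248] pointing down, gripper open.
Joint ranges: [-176.69, 176.69], [-43.24, 126.21], [12.49, 139.97], [-82, 262], [0, 151.66], [-163.58, 163.58]. Speed limits (degrees/s): [159.86, 159.86, 180, 180, 180, 180].

### API

Orientations are given as a 3x3 rotation matrix whose columns are the frame's x, y, z axes.
In Python, from plant import robot, get_image, get_calibration, silhouettes gives the robot as it stands.
- The arm moves only by the tool apply_moves, never from a script. Its argument "targets" is a list of rows, each a list of 6 numbers: the shift along the tool's x, y, z in m, then the turn, a rotation vector about the tool's x, y, z in degrees. A call has 1 to 10 rows; each row shifts and turns the commanded pose from where the row before left it, along the tool's axes as they then stand; what a row does not reach is not made up. A row lasts 1/10 s, in which the tool goes at most 50 mm and 8.59 degrees, less where a joint would pass 70% of its speed; a pose out of reach is approached as far as the arm can. A call with a gripper value outside its range is refused whole. "hand" is the gripper command: -1 is fully open, 1 is shut, values between are in proportion, set as the call begins (left out, the last holds). The fingers move at their own pace and stop on an object; the grip force is fixed at half the most. Time passes only in rows, so rows that do not move let the fingers close. It gives the time, the measured TCP pose, the force and the opening at its end, in the units of the state.
- robot.read_state(): the state, without advancing time (a new reading comes with each control period).
- get_image(name): name is "side" or "top"; returns the picture (400x640x3 uint8, red, green, blue); there is no depth.
- get_calibration(name): a dict with "fx", "fy", "cx", "cy" (pixels), "k1" (the pictures are not rectified: a ray, as slopes to the right and down, at radius r is drawn at 1 + k1 r^2 times it, then the intrinsics apply), "world_from_camera" (4x4, takes a point from camera to world coordinates). Camera axes: x right, y down, z forward; pixel columns grow to the right and rows downward; lengths in m; the calibration is good to about 2 mm. A picture is of the moment at which its call begins. get_calibration takes no time and is no camera call.
- robot.hand_in(): hands the job in, once; it reports no verdict.
Trained networks look in the newest picture that a camera, given by its name, has taken for a name from the list of things; names that differ only in an ending like _2 or _b are one class to them, and where a whole thing is asked for, a point or a joint stands for the part that bears it (a point fixed in the world has none). Each returns a list of dicts, best first, with "conf" (0 to 1); they miss things now and then, are a little off and sometimes report something else, mostly with a low value. They report only what shows in the picture. A call takes as long as a camera call.
- silhouettes(query, camera): "region" (400x640 bool, what is visible of it) and "uv" ([column, row] in pixels, amid what is visible of it).
The state is a dict: "time": time; "qpos": joint angles; "qvel": joint speeds; "effort": joint torques, N m; "eef_pos": TCP position; "orientation": TCP orientation; "contact_force": force on the tool from outside, world axes, zero at the start; "moment": the same for the moment, N m; "finger_gap": finger opening in m.
Only numpy, scipy, OpenCV 4.12 (cv2) and the standard library are available. Lean on these libraries where they do the work, as an engineer would, in place of code of your own. Each camera call takes 0.05 s, during which the arm holds its last target. There are 200 camera calls.

## Working session

There is one attempt and no reset: what is moved stays moved. The work goes in short steps, Python scripts to look and compute and a tool call to move; the robot and the scene stay as the last step left them, time stands still between calls to the robot, and variables do not carry over. Pictures are saved under pics/ and viewed, about 8 in all and at most 12, crops included, and the job is handed in when it is done.

Besides the shell and the picture viewer there is one more tool, called after "Request:" as name(argument=value, ...), one argument or row to a line, values as JSON. apply_moves: Moves the arm, as the interface text tells. Its arguments: {"type":"object","properties":{"targets":{"type":"array","items":{"type":"array","items":{"type":"number"}}},"hand":{"type":"number"}},"required":["targets"]}

```bash
mkdir -p pics; cat > h.py <<'E'
import numpy as np, cv2
from plant import robot,get_image,get_calibration,silhouettes
def ray(cam,uv):
    c=get_calibration(cam);K=np.array([[c['fx'],0,c['cx']],[0,c['fy'],c['cy']],[0,0,1.]])
    p=cv2.undistortPoints(np.array([[uv]],float),K,np.array([c['k1'],0,0,0.]))[0,0]
    T=np.array(c['world_from_camera']);return T[:3,3],T[:3,:3]@np.array([p[0],p[1],1])
def atz(cam,uv,z):
    o,d=ray(cam,uv);return o+d*(z-o[2])/d[2]
E
python3 - <<'E'
from h import *
ims=[]
for c in('top','side'):
    im=get_image(c);cv2.imwrite(f'pics/{c}0.png',im[:,:,::-1])
    print(c,np.round(get_calibration(c)['world_from_camera'],3).tolist())
    for n in ['red_cap','green_cap','blue_cap','white_cap','confirm_top','vial_a','vial_b','rack','stamp','carton','tape']:
        for r in silhouettes(n,c)[:4]:
            v,u=np.where(r['region']);print(c,n,round(r['conf'],2),np.round(r['uv'],1),(u.min(),u.max(),v.min(),v.max()) if len(u) else 0,np.round(atz(c,r['uv'],.062),3))
s=robot.read_state();print(s['time'],s['eef_pos'],np.round(s['orientation'],3),s['finger_gap'])
E
```

```text
top [[0.02, -0.996, 0.084, 0.538], [-1.0, -0.019, 0.01, -0.08], [-0.009, -0.084, -0.996, 1.044], [0.0, 0.0, 0.0, 1.0]]
top red_cap 0.67 [274.2 203.9] (np.int64(272), np.int64(283), np.int64(198), np.int64(208)) [0.582 0.04  0.062]
top green_cap 0.45 [252.7 197.9] (np.int64(245), np.int64(258), np.int64(192), np.int64(203)) [0.596 0.095 0.062]
top blue_cap 0.41 [307.3 209.2] (np.int64(299), np.int64(307), np.int64(204), np.int64(213)) [ 0.57  -0.045  0.062]
top white_cap 0.44 [330.2 212. ] (np.int64(324), np.int64(334), np.int64(208), np.int64(218)) [ 0.564 -0.104  0.062]
top confirm_top 0.68 [425.2 244.4] (np.int64(415), np.int64(432), np.int64(238), np.int64(252)) [ 0.487 -0.345  0.062]
top vial_a 0.62 [303.2 208.5] (np.int64(298), np.int64(307), np.int64(203), np.int64(213)) [ 0.571 -0.035  0.062]
top vial_a 0.43 [328.8 213. ] (np.int64(324), np.int64(334), np.int64(208), np.int64(219)) [ 0.561 -0.1    0.062]
top vial_a 0.42 [251.5 197.3] (np.int64(245), np.int64(258), np.int64(192), np.int64(203)) [0.598 0.098 0.062]
top vial_b 0.62 [303.2 208.5] (np.int64(298), np.int64(307), np.
[... 2213 characters left out ...]
062]
side vial_b 0.45 [274.4 182.1] (np.int64(267), np.int64(279), np.int64(171), np.int64(190)) [0.59  0.062 0.062]
side rack 0.75 [288.1 228.5] (np.int64(258), np.int64(317), np.int64(177), np.int64(260)) [ 0.541 -0.109  0.062]
side stamp 0.78 [388.1 259.3] (np.int64(377), np.int64(395), np.int64(239), np.int64(270)) [ 0.661 -0.288  0.062]
side carton 0.83 [354.1 196.3] (np.int64(337), np.int64(371), np.int64(173), np.int64(216)) [ 0.719 -0.087  0.062]
side tape 0.57 [325.1 165.2] (np.int64(303), np.int64(336), np.int64(153), np.int64(176)) [0.732 0.064 0.062]
1.2 [0.27561073 0.56091656 0.2475344 ] [[ 0.441  0.897 -0.   ]
 [ 0.897 -0.441 -0.   ]
 [-0.    -0.    -1.   ]] 0.08732658916013923
```

View pics/top0.png

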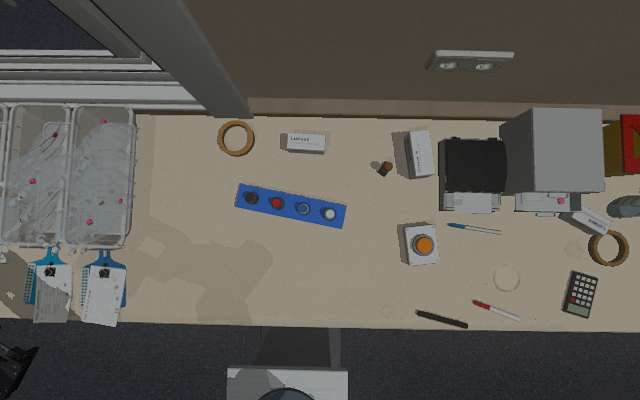

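View pics/side0.png

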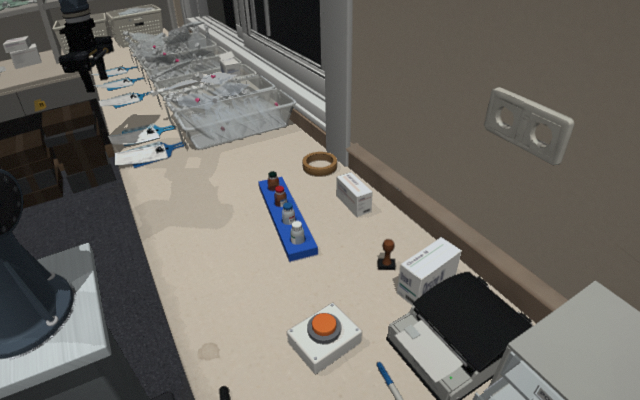

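The top view shows, from left to right, the dark green cap (251,198), red (277,203), blue (303,208) and white (330,214). The orange button is at (424,244). The side view agrees on the order. Next I'll zoom in on the caps.

```bash
python3 - <<'E'
from h import *
t=cv2.imread('pics/top0.png');s=cv2.imread('pics/side0.png')
a=cv2.resize(t[180:232,232:352],None,fx=6.5,fy=6.5,interpolation=cv2.INTER_CUBIC)
b=cv2.resize(s[165:265,255:325],None,fx=2.5,fy=2.5,interpolation=cv2.INTER_CUBIC)
# side crops of green/red caps + button
b1=cv2.resize(s[165:210,262:292],None,fx=5.5,fy=5.5,interpolation=cv2.INTER_CUBIC)
b2=cv2.resize(s[300:345,298:350],None,fx=5.5,fy=5.5,interpolation=cv2.INTER_CUBIC)
b3=cv2.resize(t[225:265,400:445],None,fx=6,fy=6,interpolation=cv2.INTER_CUBIC)
out=np.zeros((600,800,3),np.uint8);out[:a.shape[0],:a.shape[1]]=a
x=0
for c in(b1,b2,b3):
    out[345:345+c.shape[0],x:x+c.shape[1]]=c[:255];x+=c.shape[1]
cv2.imwrite('pics/z.png',cv2.convertScaleAbs(out,alpha=1.5))
for cam in('top','side'):
    r=silhouettes('rack',cam)[0]['region'].astype(np.uint8)
    cs,_=cv2.findContours(r,0,1);box=cv2.boxPoints(cv2.minAreaRect(np.vstack(cs)))
    print(cam,'rack',[np.round(atz(cam,p,.022),3).tolist() for p in box])
    r=silhouettes('confirm_top',cam)[0]['region'];v,u=np.where(r)
    im={'top':t,'side':s}[cam];hsv=cv2.cvtColor(im,cv2.COLOR_BGR2HSV)
    m=cv2.inRange(hsv,(5,150,100),(18,255,255));lo=(230,400) if cam=='top' else (300,300)
    m[:lo[0]]=0;m[:,:lo[1]]=0;m[lo[0]+45:]=0;m[:,lo[1]+50:]=0;vv,uu=np.where(m)
    print('btn',u.mean(),v.mean(),uu.mean(),vv.mean(),len(uu),atz(cam,(uu.mean(),vv.mean()),.058))
E
```

```text
top rack [[0.575, 0.15, 0.022], [0.639, 0.139, 0.022], [0.583, -0.149, 0.022], [0.52, -0.136, 0.022]]
btn 423.5933014354067 244.86124401913875 424.09289617486337 245.0655737704918 183 [ 0.48473791 -0.34337743  0.058     ]
side rack [[0.556, 0.139, 0.022], [0.646, 0.162, 0.022], [0.582, -0.168, 0.022], [0.515, -0.174, 0.022]]
btn 323.7274725274725 324.15604395604396 323.66117647058826 324.2141176470588 425 [ 0.485261   -0.34960972  0.058     ]
```

View pics/z.png

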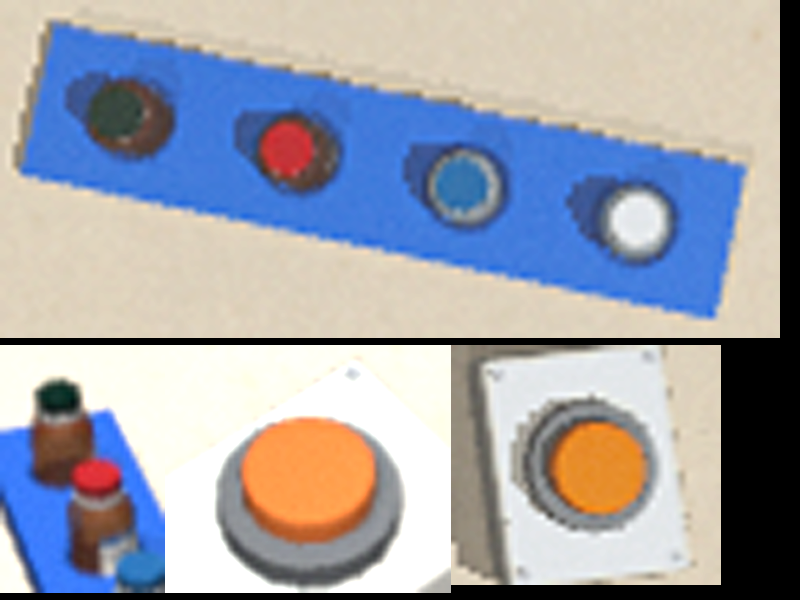

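```bash
python3 - <<'E'
from h import *
def tri(a,b):
    A=np.zeros((3,3));B=np.zeros(3)
    for o,d in(a,b):
        d=d/np.linalg.norm(d);P=np.eye(3)-np.outer(d,d);A+=P;B+=P@o
    return np.round(np.linalg.solve(A,B),4)
for n,t,s in[('green',(249.7,196.5),(272.1,172.8)),('red',(275.9,202.7),(279.2,187.5)),('blue',(302.7,207.6),None),('white',(329.6,213.1),None),('btn',(424.1,245.1),(321+2.5,321.5))]:
    print(n,np.round(atz('top',t,.063),4), s and (np.round(atz('side',s,.063),4),tri(ray('top',t),ray('side',s))))
c=np.array([[0.575,0.15],[0.639,0.139],[0.583,-0.149],[0.52,-0.136]]);m=c.mean(0);d=(c[0]+c[1]-c[2]-c[3]);d/=np.linalg.norm(d)
for k in(105,35,-35,-105):print(np.round(m+d*k/1000,4))
print(np.degrees(np.arctan2(-d[0],d[1])))
E
```

```text
green [0.5994 0.1029 0.063 ] (array([0.6016, 0.1018, 0.063 ]), array([0.6006, 0.1025, 0.0628]))
red [0.5849 0.0354 0.063 ] (array([0.589 , 0.0341, 0.063 ]), array([0.5868, 0.0345, 0.0633]))
blue [ 0.5737 -0.0334  0.063 ] None
white [ 0.561  -0.1021  0.063 ] None
btn [ 0.4849 -0.3421  0.063 ] (array([ 0.4859, -0.3482,  0.063 ]), array([ 0.4862, -0.3442,  0.0579]))
[0.5992 0.1041]
[0.5859 0.0354]
[ 0.5726 -0.0334]
[ 0.5593 -0.1021]
-10.944751303364418
```

Request:
apply_moves(
  hand=1,
  targets=[
    [-0.008, 0.0125, 0, 0, 0, 0],
    [-0.017, 0.0255, 0, 0, 0, 0],
    [-0.017, 0.0255, 0, 0, 0, 0],
    [-0.017, 0.0255, 0, 0, 0, 0],
    [-0.017, 0.0255, 0, 0, 0, 0],
    [-0.017, 0.0255, 0, 0, 0, 0],
    [-0.017, 0.0255, 0, 0, 0, 0],
    [-0.017, 0.0255, 0, 0, 0, 0],
    [-0.017, 0.0255, 0, 0, 0, 0],
    [-0.017, 0.0255, 0, 0, 0, 0],
  ],
)

```text
time: 2.4
eef_pos: [0.4223, 0.3076, 0.2477]
orientation: [[0.441, 0.897, 0.0], [0.897, -0.441, -0.0], [-0.0, 0.0, -1.0]]
contact_force: [-0.9, 0.6, -0.5]
finger_gap: 0.015
```

Request:
apply_moves(
  targets=[
    [-0.017, 0.0255, 0, 0, 0, 0],
    [-0.017, 0.0255, 0, 0, 0, 0],
    [-0.017, 0.0255, 0, 0, 0, 0],
    [-0.017, 0.0255, 0, 0, 0, 0],
    [-0.017, 0.0255, 0, 0, 0, 0],
    [-0.017, 0.0255, 0, 0, 0, 0],
    [-0.017, 0.0255, 0, 0, 0, 0],
    [-0.017, 0.0255, 0, 0, 0, 0],
    [-0.015, 0.025, 0, 0, 0, 0],
    [-0.006, 0.01, 0, 0, 0, 0],
  ],
)

```text
time: 3.4
eef_pos: [0.5683, 0.0603, 0.2477]
orientation: [[0.444, 0.896, 0.001], [0.896, -0.444, -0.001], [-0.0, 0.002, -1.0]]
contact_force: [-0.1, 0.3, 0.3]
finger_gap: 0.0005
```

Request:
apply_moves(
  targets=[
    [0, 0, 0, 0, 0, 0],
    [0, 0, 0, 0, 0, 0],
    [0, 0, 0, 0, 0, 0],
  ],
)

```text
time: 3.7
eef_pos: [0.5659, 0.0645, 0.2475]
orientation: [[0.44, 0.898, -0.001], [0.898, -0.44, 0.001], [-0.0, -0.001, -1.0]]
contact_force: [-0.3, -0.4, -0.3]
finger_gap: 0.0004
```

Request:
apply_moves(
  targets=[
    [-0.009, 0.0155, 0, 0, 0, 0],
    [-0.0086, 0.0155, 0, 0, 0, 0],
    [0, 0, 0, 0, 0, 0],
    [0, 0, 0.02, 0, 0, 0],
    [0, 0, 0.02, 0, 0, 0],
    [0, 0, 0.02, 0, 0, 0],
    [0, 0, 0.02, 0, 0, 0],
    [0, 0, 0.01, 0, 0, 0],
    [0, 0, 0, 0, 0, 0],
    [0, 0, 0, 0, 0, 0],
  ],
)

```text
time: 4.7
eef_pos: [0.5876, 0.0338, 0.1579]
orientation: [[0.441, 0.897, 0.001], [0.897, -0.441, -0.0], [0.0, 0.001, -1.0]]
contact_force: [-0.0, 0.4, 0.8]
finger_gap: 0.0003
```

```bash
python3 - <<'E'
from h import *
s=get_image('side');t=get_image('top')
a=cv2.resize(s[120:270,220:370],(600,600),interpolation=cv2.INTER_CUBIC)
cv2.imwrite('pics/r1.png',cv2.convertScaleAbs(a[:,:,::-1],alpha=1.4))
e=robot.read_state();print(e['time'],e['eef_pos'])
E
```

```text
4.8 [0.58796701 0.03376618 0.15862082]
```

View pics/r1.png

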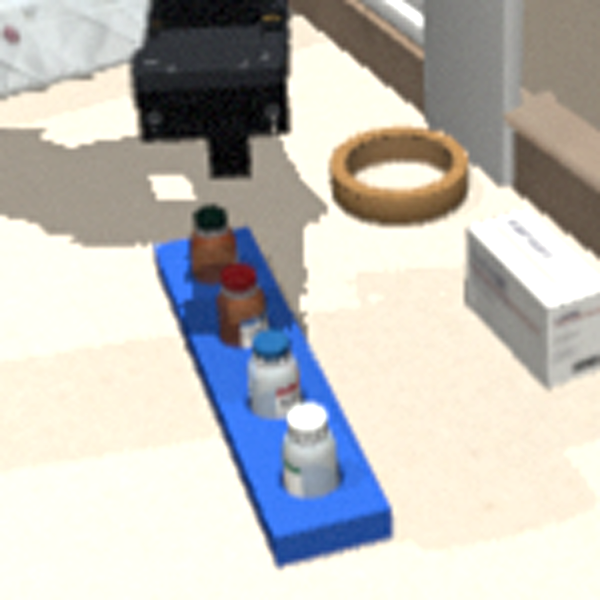

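The gripper is shut, with its tip at (230,175) in this crop, in line above the red cap at (238,275). I'll go down and hold there.

Request:
apply_moves(
  targets=[
    [0, -0.0015, 0.012, 0, 0, 0],
    [0, 0, 0.012, 0, 0, 0],
    [0, 0, 0.012, 0, 0, 0],
    [0, 0, 0.0085, 0, 0, 0],
    [0, 0, 0, 0, 0, 0],
    [0, 0, 0, 0, 0, 0],
    [0, 0, 0, 0, 0, 0],
    [0, 0, 0, 0, 0, 0],
  ],
)

```text
time: 5.6
eef_pos: [0.5862, 0.0345, 0.1135]
orientation: [[0.441, 0.897, 0.001], [0.897, -0.441, -0.0], [0.0, 0.001, -1.0]]
contact_force: [0.8, -0.4, -0.5]
finger_gap: 0.0005
```

```bash
python3 - <<'E'
from h import *
s=get_image('side')
a=cv2.resize(s[150:225,235:335],(800,600),interpolation=cv2.INTER_CUBIC)
cv2.imwrite('pics/r2.png',cv2.convertScaleAbs(a[:,:,::-1],alpha=1.6))
c=get_calibration('side');T=np.linalg.inv(c['world_from_camera'])
e=robot.read_state();p=np.array(e['eef_pos']);print(e['time'],p)
for q in(p-[0,0,.025],[.586,.035,.063]):
    x=T[:3]@np.r_[q,1];print(c['fx']*x[0]/x[2]+c['cx'],c['fy']*x[1]/x[2]+c['cy'])
E
```

```text
5.65 [0.58613295 0.03451307 0.11356234]
277.02773302507666 178.61905915977408
277.8176912090045 187.67615251421603
```

View pics/r2.png

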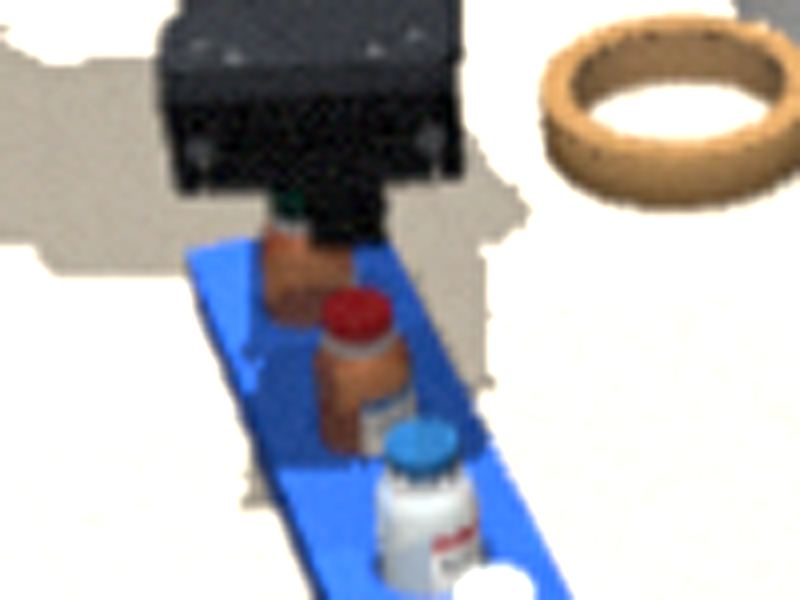

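The tip at (278,180) is directly over the red cap at (280,188), as predicted for 25 mm clearance. I'll hold about 2.4 s.

Request:
apply_moves(
  targets=[
    [0, 0, 0, 0, 0, 0],
    [0, 0, 0, 0, 0, 0],
    [0, 0, 0, 0, 0, 0],
    [0, 0, 0, 0, 0, 0],
    [0, 0, 0, 0, 0, 0],
    [0, 0, 0, 0, 0, 0],
    [0, 0, 0, 0, 0, 0],
    [0, 0, 0, 0, 0, 0],
    [0, 0, 0, 0, 0, 0],
    [0, 0, 0, 0, 0, 0],
  ],
)

```text
time: 6.65
eef_pos: [0.5857, 0.0346, 0.1131]
orientation: [[0.441, 0.897, -0.0], [0.897, -0.441, 0.0], [-0.0, -0.0, -1.0]]
contact_force: [0.4, -0.0, 0.3]
finger_gap: 0.0003
```

Request:
apply_moves(
  targets=[
    [0, 0, 0, 0, 0, 0],
    [0, 0, 0, 0, 0, 0],
    [0, 0, 0, 0, 0, 0],
    [0, 0, 0, 0, 0, 0],
    [0, 0, 0, 0, 0, 0],
    [0, 0, 0, 0, 0, 0],
    [0, 0, 0, 0, 0, 0],
    [0, 0, 0, 0, 0, 0],
    [0, 0, 0, 0, 0, 0],
    [0, 0, 0, 0, 0, 0],
  ],
)

```text
time: 7.65
eef_pos: [0.5858, 0.0346, 0.113]
orientation: [[0.441, 0.897, -0.0], [0.897, -0.441, 0.0], [-0.0, -0.0, -1.0]]
contact_force: [0.2, 0.1, -0.8]
finger_gap: 0.0006
```

Request:
apply_moves(
  targets=[
    [0, 0, 0, 0, 0, 0],
    [0, 0, 0, 0, 0, 0],
    [0, 0, 0, 0, 0, 0],
    [0, 0, 0, 0, 0, 0],
    [0, 0, 0, 0, 0, 0],
    [0, 0, -0.02, 0, 0, 0],
    [0, 0, -0.025, 0, 0, 0],
    [0, 0, -0.025, 0, 0, 0],
    [0, 0, -0.02, 0, 0, 0],
    [0, 0, 0, 0, 0, 0],
  ],
)

```text
time: 8.65
eef_pos: [0.5877, 0.0344, 0.206]
orientation: [[0.441, 0.897, 0.007], [0.898, -0.441, -0.001], [0.002, 0.006, -1.0]]
contact_force: [0.6, -0.6, 0.3]
finger_gap: 0.0003
```

Request:
apply_moves(
  targets=[
    [0.0225, -0.0058, 0, 0, 0, 0],
    [0.0225, -0.0058, 0, 0, 0, 0],
    [0.0226, -0.0058, 0, 0, 0, 0],
    [0, 0, 0, 0, 0, 0],
    [0, 0, 0, 0, 0, 0],
    [0, 0, 0.015, 0, 0, 0],
    [0, 0, 0.015, 0, 0, 0],
    [0, 0, 0.015, 0, 0, 0],
    [0, 0, 0, 0, 0, 0],
    [0, 0, 0, 0, 0, 0],
  ],
)

```text
time: 9.65
eef_pos: [0.5997, 0.102, 0.1577]
orientation: [[0.442, 0.897, -0.001], [0.897, -0.442, -0.0], [-0.001, -0.001, -1.0]]
contact_force: [0.6, -0.5, 0.8]
finger_gap: 0.0002
```

Request:
apply_moves(
  targets=[
    [0, 0, 0.012, 0, 0, 0],
    [0, 0, 0.012, 0, 0, 0],
    [0, 0, 0.012, 0, 0, 0],
    [0, 0, 0.009, 0, 0, 0],
    [0, 0, 0, 0, 0, 0],
    [0, 0, 0, 0, 0, 0],
    [0, 0, 0, 0, 0, 0],
    [0, 0, 0, 0, 0, 0],
  ],
)

```text
time: 10.45
eef_pos: [0.6004, 0.1029, 0.1136]
orientation: [[0.441, 0.898, 0.001], [0.898, -0.441, -0.0], [0.0, 0.001, -1.0]]
contact_force: [-0.3, -0.3, -0.0]
finger_gap: 0.0002
```

```bash
python3 - <<'E'
from h import *
s=get_image('side')
a=cv2.resize(s[140:215,230:330],(800,600),interpolation=cv2.INTER_CUBIC)
cv2.imwrite('pics/g.png',cv2.convertScaleAbs(a[:,:,::-1],alpha=1.6))
e=robot.read_state();print(e['time'],e['eef_pos'])
E
```

```text
10.5 [0.60033535 0.1029277  0.11359658]
```

View pics/g.png

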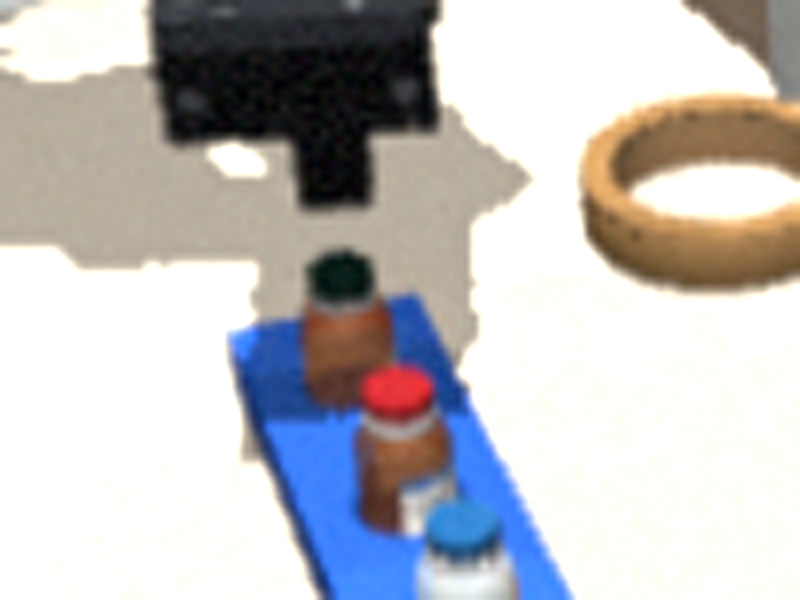

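The tip at (335,205) in this crop is directly above the dark green cap at (342,268), with the same gap as before. Now I'll hold, rise and travel to the button.

Request:
apply_moves(
  targets=[
    [0, 0, 0, 0, 0, 0],
    [0, 0, 0, 0, 0, 0],
    [0, 0, 0, 0, 0, 0],
    [0, 0, 0, 0, 0, 0],
    [0, 0, 0, 0, 0, 0],
    [0, 0, 0, 0, 0, 0],
    [0, 0, 0, 0, 0, 0],
    [0, 0, 0, 0, 0, 0],
    [0, 0, 0, 0, 0, 0],
    [0, 0, 0, 0, 0, 0],
  ],
)

```text
time: 11.5
eef_pos: [0.6, 0.1029, 0.1131]
orientation: [[0.441, 0.897, 0.0], [0.897, -0.441, -0.0], [0.0, 0.0, -1.0]]
contact_force: [-0.7, 0.3, -0.5]
finger_gap: 0.0004
```

Request:
apply_moves(
  targets=[
    [0, 0, 0, 0, 0, 0],
    [0, 0, 0, 0, 0, 0],
    [0, 0, 0, 0, 0, 0],
    [0, 0, 0, 0, 0, 0],
    [0, 0, 0, 0, 0, 0],
    [0, 0, 0, 0, 0, 0],
    [0, 0, 0, 0, 0, 0],
    [0, 0, 0, 0, 0, 0],
    [0, 0, 0, 0, 0, 0],
    [0, 0, 0, 0, 0, 0],
  ],
)

```text
time: 12.5
eef_pos: [0.6, 0.1029, 0.113]
orientation: [[0.441, 0.897, -0.0], [0.897, -0.441, 0.0], [-0.0, -0.0, -1.0]]
contact_force: [0.1, -0.1, 0.1]
finger_gap: 0.0
```

Request:
apply_moves(
  targets=[
    [0, 0, 0, 0, 0, 0],
    [0, 0, 0, 0, 0, 0],
    [0, 0, 0, 0, 0, 0],
    [0, 0, 0, 0, 0, 0],
    [0, 0, -0.02, 0, 0, 0],
    [0, 0, -0.025, 0, 0, 0],
    [0, 0, -0.025, 0, 0, 0],
    [0, 0, -0.025, 0, 0, 0],
    [0, 0, -0.025, 0, 0, 0],
    [0, 0, 0, 0, 0, 0],
  ],
)

```text
time: 13.5
eef_pos: [0.6023, 0.1029, 0.2369]
orientation: [[0.441, 0.897, 0.008], [0.897, -0.441, -0.0], [0.004, 0.008, -1.0]]
contact_force: [0.5, -0.1, 0.7]
finger_gap: 0.0001
```

Request:
apply_moves(
  targets=[
    [-0.015, 0.003, 0, 0, 0, 0],
    [-0.03, 0.0063, 0, 0, 0, 0],
    [-0.03, 0.0063, 0, 0, 0, 0],
    [-0.03, 0.0063, 0, 0, 0, 0],
    [-0.03, 0.0063, 0, 0, 0, 0],
    [-0.03, 0.0063, 0, 0, 0, 0],
    [-0.03, 0.0063, 0, 0, 0, 0],
    [-0.03, 0.0063, 0, 0, 0, 0],
    [-0.03, 0.0063, 0, 0, 0, 0],
    [-0.03, 0.0063, 0, 0, 0, 0],
  ],
)

```text
time: 14.5
eef_pos: [0.5256, -0.1806, 0.2312]
orientation: [[0.442, 0.897, -0.004], [0.897, -0.442, 0.002], [-0.0, -0.004, -1.0]]
contact_force: [0.5, -0.6, -0.3]
finger_gap: 0.0006
```

Request:
apply_moves(
  targets=[
    [-0.03, 0.0063, 0, 0, 0, 0],
    [-0.03, 0.0063, 0, 0, 0, 0],
    [-0.03, 0.0063, 0, 0, 0, 0],
    [-0.03, 0.0063, 0, 0, 0, 0],
    [-0.03, 0.0063, 0, 0, 0, 0],
    [-0.017, 0.0037, 0, 0, 0, 0],
    [0, 0, 0, 0, 0, 0],
    [0, 0, 0, 0, 0, 0],
    [0, 0, 0, 0, 0, 0],
  ],
)

```text
time: 15.4
eef_pos: [0.4857, -0.343, 0.2326]
orientation: [[0.44, 0.898, -0.001], [0.898, -0.44, 0.002], [0.001, -0.002, -1.0]]
contact_force: [-0.8, 0.2, 0.2]
finger_gap: 0.0006
```

Request:
apply_moves(
  targets=[
    [0, 0, 0.02, 0, 0, 0],
    [0, 0, 0.025, 0, 0, 0],
    [0, 0, 0.025, 0, 0, 0],
    [0, 0, 0.025, 0, 0, 0],
    [0, 0, 0.02, 0, 0, 0],
    [0, 0, 0.013, 0, 0, 0],
    [0, 0, 0.005, 0, 0, 0],
    [0, 0, 0, 0, 0, 0],
    [0, 0, 0, 0, 0, 0],
    [0, 0, 0, 0, 0, 0],
  ],
)

```text
time: 16.4
eef_pos: [0.4864, -0.3451, 0.1012]
orientation: [[0.441, 0.898, 0.002], [0.898, -0.441, -0.002], [-0.001, 0.002, -1.0]]
contact_force: [-1.0, -0.2, 0.1]
finger_gap: 0.0005
```

```bash
python3 - <<'E'
from h import *
s=get_image('side')
a=cv2.resize(s[270:370,260:390],(780,600),interpolation=cv2.INTER_CUBIC)
cv2.imwrite('pics/b.png',cv2.convertScaleAbs(a[:,:,::-1],alpha=1.4))
e=robot.read_state();print(e['time'],e['eef_pos'],e['contact_force'])
E
```

```text
16.45 [ 0.48628882 -0.34510964  0.10112926] [-0.22044122 -0.2523962   0.41451427]
```

View pics/b.png

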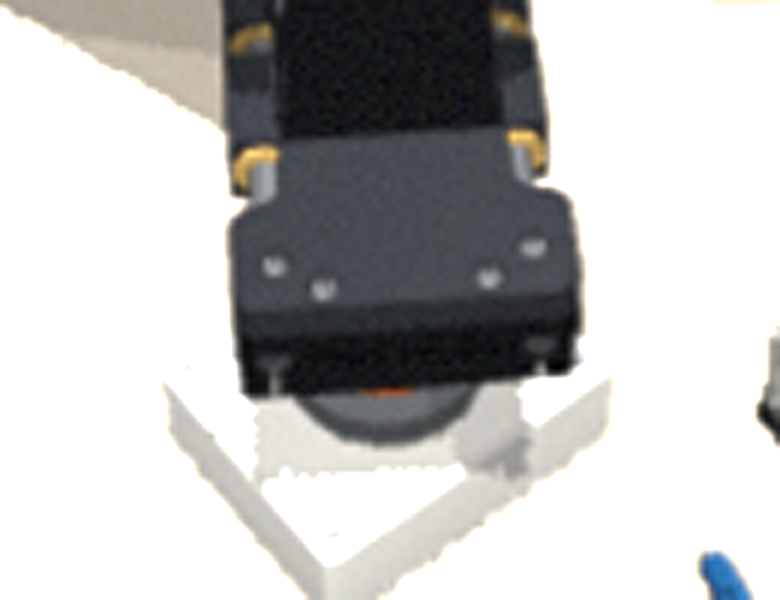

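The gripper is above the button (at about (385,390) in the crop) and central over the collar. I'll press in small steps and watch the force.

Request:
apply_moves(
  targets=[
    [0, 0, 0.005, 0, 0, 0],
    [0, 0, 0.005, 0, 0, 0],
    [0, 0, 0.003, 0, 0, 0],
    [0, 0, 0.002, 0, 0, 0],
    [0, 0, 0.002, 0, 0, 0],
    [0, 0, 0, 0, 0, 0],
    [0, 0, 0, 0, 0, 0],
    [0, 0, 0, 0, 0, 0],
  ],
)

```text
time: 17.25
eef_pos: [0.4855, -0.3444, 0.0832]
orientation: [[0.441, 0.898, -0.001], [0.898, -0.441, 0.0], [0.0, -0.001, -1.0]]
contact_force: [-1.8, 1.7, 2.8]
finger_gap: 0.0006
```

Request:
apply_moves(
  targets=[
    [0, 0, 0.001, 0, 0, 0],
    [0, 0, 0.001, 0, 0, 0],
    [0, 0, 0, 0, 0, 0],
    [0, 0, 0, 0, 0, 0],
    [0, 0, 0, 0, 0, 0],
  ],
)

```text
time: 17.75
eef_pos: [0.4855, -0.3444, 0.081]
orientation: [[0.441, 0.897, -0.001], [0.897, -0.441, 0.0], [0.0, -0.001, -1.0]]
contact_force: [-1.7, 1.6, 4.5]
finger_gap: 0.0006
```

Request:
apply_moves(
  targets=[
    [0, 0, 0.001, 0, 0, 0],
    [0, 0, 0.001, 0, 0, 0],
    [0, 0, 0, 0, 0, 0],
    [0, 0, 0, 0, 0, 0],
    [0, 0, 0, 0, 0, 0],
  ],
)

```text
time: 18.25
eef_pos: [0.4856, -0.3444, 0.0794]
orientation: [[0.441, 0.898, -0.0], [0.898, -0.441, 0.0], [0.0, -0.0, -1.0]]
contact_force: [-4.0, 2.2, 6.9]
finger_gap: 0.0002
```

Request:
apply_moves(
  targets=[
    [0, 0, 0.001, 0, 0, 0],
    [0, 0, 0.0005, 0, 0, 0],
    [0, 0, 0, 0, 0, 0],
    [0, 0, 0, 0, 0, 0],
    [0, 0, 0, 0, 0, 0],
  ],
)

```text
time: 18.75
eef_pos: [0.4856, -0.3445, 0.0793]
orientation: [[0.441, 0.898, -0.0], [0.898, -0.441, -0.0], [-0.0, -0.0, -1.0]]
contact_force: [-4.3, 4.2, 15.3]
finger_gap: 0.0004
```

The force rises to 15 N with no further travel, so the button is at its hard stop. I'll retreat.

Request:
apply_moves(
  targets=[
    [0, 0, -0.003, 0, 0, 0],
    [0, 0, -0.005, 0, 0, 0],
    [0, 0, -0.01, 0, 0, 0],
    [0, 0, -0.02, 0, 0, 0],
    [0, 0, -0.025, 0, 0, 0],
    [0, 0, -0.025, 0, 0, 0],
    [0, 0, -0.025, 0, 0, 0],
    [0, 0, -0.02, 0, 0, 0],
    [0, 0, 0, 0, 0, 0],
    [0, 0, 0, 0, 0, 0],
  ],
)

```text
time: 19.75
eef_pos: [0.4861, -0.3449, 0.2107]
orientation: [[0.441, 0.897, 0.001], [0.897, -0.441, -0.001], [-0.0, 0.002, -1.0]]
contact_force: [0.0, -0.4, -1.2]
finger_gap: 0.0008
```

Request:
apply_moves(
  targets=[
    [0, 0, 0, 0, 0, 0],
    [0, 0, 0, 0, 0, 0],
    [0, 0, 0, 0, 0, 0],
    [0, 0, 0, 0, 0, 0],
    [0, 0, 0, 0, 0, 0],
  ],
)

```text
time: 20.25
eef_pos: [0.4857, -0.3445, 0.2101]
orientation: [[0.441, 0.897, -0.0], [0.897, -0.441, 0.0], [0.0, -0.001, -1.0]]
contact_force: [-0.3, 0.0, 0.9]
finger_gap: 0.0007
```

```bash
python3 - <<'E'
from h import *
s=get_image('side');cv2.imwrite('pics/end.png',s[:,:,::-1])
e=robot.read_state();print(e['time'],e['eef_pos'],e['contact_force'])
a=cv2.imread('pics/side0.png').astype(int);d=np.abs(a-s[:,:,::-1]).max(2)
print('diff rack/vials/carton/tape/stamp',[int((d[y0:y1,x0:x1]>60).sum()) for x0,x1,y0,y1 in((255,320,168,262),(335,373,170,218),(300,340,150,178),(375,398,237,272))])
E
```

```text
20.3 [ 0.48572589 -0.34459611  0.21030505] [ 0.60286813 -0.25910278  0.88179793]
diff rack/vials/carton/tape/stamp [2982, 745, 655, 0]
```

View pics/end.png

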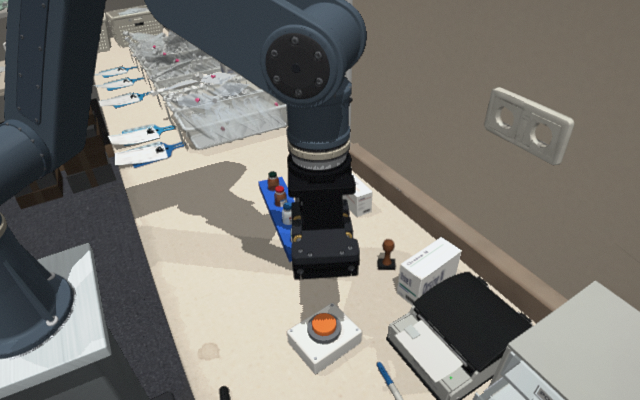

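The button is back up at (324,325). The vials are upright where they were, with green at (272,176), red at (280,192) and blue at (288,212). The image difference comes only from the arm blocking the view. Handing in.

```bash
python3 -c "
from plant import robot
print(robot.hand_in())"
```

```text
the job is handed in; nothing more can be done
None
```

I pointed out the red cap and then the dark green cap, pressed the orange button fully down and let it come back up, and handed the job in at about 20 s.

- **Pointing:** with the gripper shut, I held the fingertips about 25 mm above each cap, for about 2.5 s each. The measured position was within about 1 mm of each cap centre as found from the cameras. The side camera pictures showed the tip directly over each cap.
- **Button:** the press stopped about 6 mm down, at its hard stop. The upward force reached 15 N there, with about 6 N sideways.
- **Final checks:** the last picture shows the button back up and the green, red and blue vials, the stamp and the carton where they were. The arm hid the white vial, the tape and part of the carton in that picture, so I couldn't check those directly. The pixel comparison I ran came out high around the rack, carton and tape because the arm blocked the view there. It was zero at the stamp. The force readings stayed within about 1 N except during the button press, so nothing else was touched as far as they show.

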